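# Press the electronic rack label home in its shelf rail

## Robot

A 6-joint arm with a two-finger parallel gripper is mounted at the origin on the work surface. World frame = base frame: x ahead of the robot, y to its left, z up, the work surface at z = 0. Lengths are in m, angles in rad, forces in N, time in s.
With the tool pointing down it reaches from about 0.4 to 0.925 m from the base axis. Payload 12.5 kg.
Tool frame: the origin (TCP) lies midway between the tips of the shut fingers; the grasp point (between the pads) lies robot.grasp_offset behind it (robot.grasp_offset is the distance from the TCP to the grasp point, in m); z points along the fingers, y is the line along which they close (so a half turn about z gives the same grasp; the last joint's range is limited). The gripper opens to 95 mm and grips with 3 to 60 N. Pads are 20 mm wide; open, the fingers measure 119 mm over their backs; the gripper's body (75 mm by 180 mm) begins 59 mm behind the grasp point.
Start: joints at [1.107, 0.491, 1.559, -0, 1.092, -0.106], TCP at [0.219, 0.585, 0.215] pointing down, gripper open.
Joint ranges: [-3.1, 3.1], [-0.84, 2.19], [0.05, 2.79], [-1.13, 4.28], [0.06, 2.93], [-2.69, 2.69]. Speed limits (rad/s): [2.22, 2.22, 2.79, 3.14, 3.14, 3.14].

## Interface

Orientations are given as a 3x3 rotation matrix whose columns are the frame's x, y, z axes.
In Python, from plant import robot, ik, snapshot, calibration, job_done gives the robot as it stands. Calls block until the motion is done:
- robot.move_ptp(position, orientation): joint-space move of the TCP to a pose.
- robot.move_l(position, max_speed=0.15, rot=None, force_limit=None): straight line of the TCP; rot=None keeps the orientation; max_speed is the mean speed in m/s. With force_limit (N) it stops when the force on the tool has changed by that much, and returns True; else False.
- robot.goto_joints(angles): joint-space move.
- robot.command_gripper(opening, effort=None): opening from 0.0 (shut) to 1.0 (fully open); effort is the grip in N (None keeps the last); returns when the fingers have stopped.
- robot.hold(seconds).
- ik(position, orientation): joint angles nearest the present ones, or None.
- robot.get_state(): the state.
- snapshot(name): name is "scene" or "top" or "wrist"; returns the picture (480x640x3 uint8, red, green, blue); there is no depth.
- calibration(name): a dict with "K" (3x3 intrinsics, pixels), "world_to_cam" (4x4, takes a point from world to camera coordinates). Camera axes: x right, y up, looking along -z (the intrinsics and any distortion apply to the point x, -y, -z); pixel columns grow to the right and rows downward; lengths in m; the calibration is good to about 2 mm. A picture is of the moment at which its call begins: read the wrist's pose just before it. calibration takes no time and is no camera call; for the wrist camera it gives the pose at the moment of the call.
A pose or a line that the arm cannot do raises robot.MotionError and nothing moves.
- job_done(): hands the job in; it is judged then, once.
The state is a dict: "t": time; "joint_positions": joint angles; "qvel": joint speeds; "effort": joint torques, N m; "ee_pos": TCP position; "eef_rot": TCP orientation; "contact_force": force on the tool from outside, world axes, zero at the start; "wrist_torque": the same for the moment, N m; "width": opening from 0.0 (shut) to 1.0 (fully open); "finger_force": force on a finger pad.
Only numpy, scipy, OpenCV 4.12 (cv2) and the standard library are available. Lean on these libraries where they do the work, as an engineer would, in place of code of your own. Each camera call takes 0.05 s, during which the arm holds its last target. There are 200 camera calls.

## Task

Lift the larger electronic label out of the slotted stand and tuck it, screen facing outward, down behind the front lip of the low shelf's label rail, pushed along until it sits square and flush against the rail's end cap. Then press it fully down, firmly but without forcing it, so that the sprung contact strip gives way and the label sits on the channel floor, and finish while still holding it pressed down there so that it can pair: if let go it springs up again. Leave the small label, the tube rack and the vial rack where they are.

Things in the scene. Friction and masses are not known exactly. Their poses are not given: they have to be found in the camera images.
- label: larger electronic label: white upright plate, 12 thick (own x) x 100 wide (own y) x 80 tall (own z) mm, about 0.09 kg; origin at the centre of its underside, z up; barcode screen on its -x face, grey battery door on its +x face. Starts upright in either slot of the stand, lower 24 mm in the slot, screen facing roughly the robot's right (-y)
- screen (a point): centre of the larger label's screen face: 6 mm out from its mid-plane on its own -x side, 48 mm above its underside
- small_label: bystander: a smaller label of the same make, 12 x 66 x 56 mm (own x thickness, y width, z height), origin at the centre of its underside; stands in the other slot, 70 mm from the larger one centre to centre; to stay in place
- stand: grey slotted block, fixed, 115 (own x) x 124 (own y) x 30 mm high, origin at the centre of its underside; two slots along its own y, 16 mm wide x 104 mm long x 24 mm deep, centred at own x = -35 and +35 mm (slot floor 6 mm above the bench)
- shelf: low white bench shelf, fixed, 200 deep (own x) x 300 long (own y) mm, top 55 mm above the bench; origin at the centre of its underside. Its front, own -x, faces roughly the robot's right (-y). Along the whole front edge runs an aluminium rail: a channel 15 mm wide between the shelf's flat front fascia (own x = -100 mm, as high as the shelf top) and the lip (inner face at own x = -115 mm)
- bay (a point): where the label's origin is when it is home, axes as shelf (label axes parallel to them, screen to the shelf's -x): middle of the 15 mm channel (own x = -107.5), on the channel floor (25 mm above the bench), 50 mm from the end cap's face (own y = -94)
- contacts (a joint): travel in m of the black sprung contact strip, 6 mm wide, along the whole middle of the channel floor: 0 = up, 5 mm proud of the floor (30 mm above the bench); 0.005 = level with the floor. About 2 N starts it, 7 N presses it level; it springs back when released
- tube_rack: bystander: white two-tier tube rack with a few orange-capped tubes, 90 x 200 x 75 mm (tubes to 104), stands loose on the shelf top, at least 85 mm behind the rail; origin at the centre of its underside
- vial_rack: bystander: red rack of clear vials, 70 x 120 x 50 mm over the vials, loose on the bench beyond the stand; origin at the centre of its underside
- lip (a point): middle of the lip's straight inner face at its top, own (-115, 0, 37) mm of the shelf, axes as shelf: 12 mm above the channel floor. Above it the lip flares outward (to -x) at 45 degrees as a lead-in, ending 43 mm above the bench, 123 mm from the shelf's middle
- cap (a point): centre of the inner face of the grey end cap that closes the shelf's own -y end of the channel, own (-108, -144, 38) mm, axes as shelf; 24 mm deep along x, rises to 57 mm above the bench. The other (+y) end is open

How it is judged:
By the outcome, as a careful person would: the job done as asked, in the order asked, and still so for the second after the job is handed in, while the arm keeps its last pose, push and grip.
It also fails if it takes over 40 s, if anything falls off the work surface, if the arm or the gripper's body presses on something with over 40 N, if the wrist force passes 120 N, or if a joint passes its speed limit or range.

## Working session

There is one attempt and no reset: what is moved stays moved. The work goes in short steps, each a Python script; the robot and the scene stay as the last script left them, time stands still between calls to the robot, and variables do not carry over. Pictures are saved under pics/ and viewed, at most 10 in all, crops included, and the job is handed in when it is done.

```bash
mkdir -p pics; ls; python3 - <<'E'
from plant import robot,snapshot,calibration
import cv2,numpy as np
print(robot.grasp_offset)
for n in ("scene","top"):
    cv2.imwrite(f"pics/{n}0.png",cv2.cvtColor(snapshot(n),cv2.COLOR_RGB2BGR))
    c=calibration(n);print(n,{k:(np.round(v,4).tolist() if hasattr(v,'__len__') else v) for k,v in c.items()})
print(robot.get_state()['t'])
E
```

```text
pics
0.0188
scene {'K': [[563.9082, 0.0, 319.2929], [0.0, 563.9082, 237.3342], [0.0, 0.0, 1.0]], 'world_to_cam': [[0.5398, 0.8417, -0.0157, -0.3666], [-0.5226, 0.3497, 0.7776, 0.2455], [0.66, -0.4115, 0.6286, -1.4948], [0.0, 0.0, 0.0, 1.0]]}
top {'K': [[586.5436, 0.0, 326.4194], [0.0, 586.5436, 237.4825], [0.0, 0.0, 1.0]], 'world_to_cam': [[0.0224, -0.9997, 0.0067, 0.0286], [0.9875, 0.0232, 0.1562, -0.6166], [-0.1563, 0.0031, 0.9877, -1.106], [0.0, 0.0, 0.0, 1.0]]}
0.1
```

View pics/top0.png

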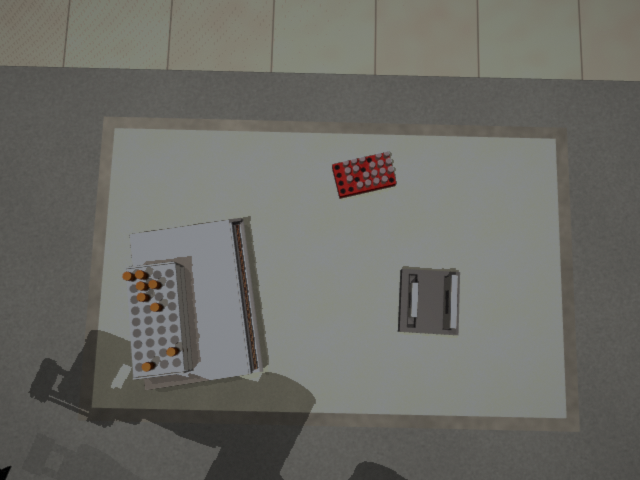

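View pics/scene0.png

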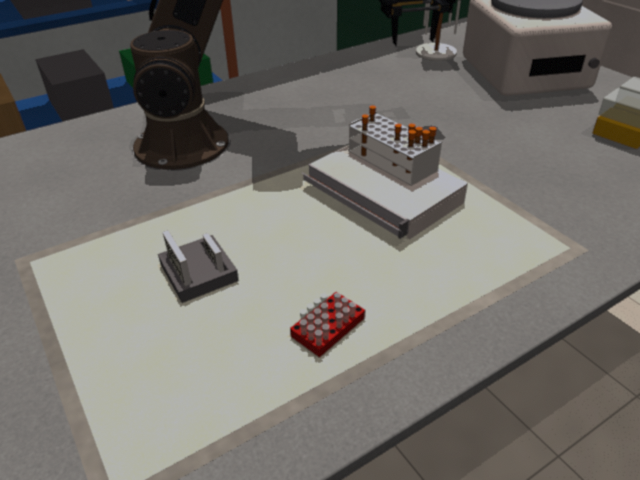

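The top view shows the larger label in the right slot (about (453,302)) and the small one in the left (414,300). The shelf's front rail runs (240,222)–(255,372), with the end cap at the top (far x). I'll locate these roughly, then look with the wrist camera.

```bash
cat > h.py <<'E'
import numpy as np,cv2
from plant import robot,ik,snapshot,calibration,job_done
def ray(c,px,z):
    W=np.array(c["world_to_cam"]);R=W[:3,:3];o=-R.T@W[:3,3];K=np.array(c["K"])
    p=np.atleast_2d(px).astype(float)
    d=np.c_[(p[:,0]-K[0,2])/K[0,0],-(p[:,1]-K[1,2])/K[1,1],-np.ones(len(p))]@R
    return o+d*((z-o[2])/d[:,2])[:,None]
def proj(c,P):
    W=np.array(c["world_to_cam"]);K=np.array(c["K"])
    q=np.atleast_2d(P)@W[:3,:3].T+W[:3,3]
    return np.c_[K[0,0]*q[:,0]/-q[:,2]+K[0,2],K[1,1]*-q[:,1]/-q[:,2]+K[1,2]]
def down(yaw):  # tool y axis at angle yaw in world, z down
    y=np.array([np.cos(yaw),np.sin(yaw),0]);z=np.array([0,0,-1.])
    return np.c_[np.cross(y,z),y,z]
def snap(n,name):
    c=calibration(n);im=cv2.cvtColor(snapshot(n),cv2.COLOR_RGB2BGR);cv2.imwrite(f"pics/{name}.png",im);return c,im
E
python3 - <<'E'
from h import *
np.set_printoptions(precision=4,suppress=True)
c=calibration("top")
print("label",ray(c,[[456,274],[452,328]],.086))
print("stand",ray(c,[[402,268],[459,268],[459,333],[400,331]],.03))
print("shelf",ray(c,[[232,222],[249,375]],.055))
print("cap",ray(c,[[243,218]],.057))
s=robot.get_state();R=s['eef_rot'];print(R)
w=np.array(calibration("wrist")["world_to_cam"]);o=-w[:3,:3].T@w[:3,3]
R=np.array(R);print("cam in tool",R.T@(o-np.array(s['ee_pos'])),"axes",R.T@w[:3,:3].T, calibration("wrist")["K"])
E
```

```text
label [[ 0.5459 -0.2032  0.086 ]
 [ 0.4449 -0.1945  0.086 ]]
stand [[ 0.5609 -0.1087  0.03  ]
 [ 0.5636 -0.2219  0.03  ]
 [ 0.4361 -0.2203  0.03  ]
 [ 0.4373 -0.105   0.03  ]]
shelf [[0.6412 0.2288 0.055 ]
 [0.349  0.1828 0.055 ]]
cap [[0.6493 0.2073 0.057 ]]
[[-0.9367  0.3503 -0.0005]
 [ 0.3503  0.9367 -0.0009]
 [ 0.0002 -0.001  -1.    ]]
cam in tool [ 0.0779  0.0002 -0.1704] axes [[-0.      0.9619  0.2735]
 [ 1.      0.0002 -0.0008]
 [-0.0009  0.2735 -0.9619]] [[383.4367   0.     315.3669]
 [  0.     383.4367 241.4703]
 [  0.       0.       1.    ]]
```

```bash
python3 - <<'E'
from h import *
r=np.radians
robot.move_ptp([.60,.213,.2],down(r(98.9)));print(robot.get_state()['joint_positions'])
c,im=snap("wrist","rail");np.save("rail.npy",c["world_to_cam"])
robot.move_ptp([.495,-.199,.2],down(r(85.1)));print(robot.get_state()['joint_positions'])
c,im2=snap("wrist","lab");np.save("lab.npy",c["world_to_cam"]);print(robot.get_state()['t'])
E
```

```text
[ 2.38649750e-01  5.21422322e-01  1.54560949e+00  1.33019792e-04
  1.07451390e+00 -1.48821259e+00]
[-5.04673862e-01  3.78393283e-01  1.80022371e+00  1.75109392e-04
  9.62826657e-01 -1.99102831e+00]
3.6917
```

View pics/rail.png

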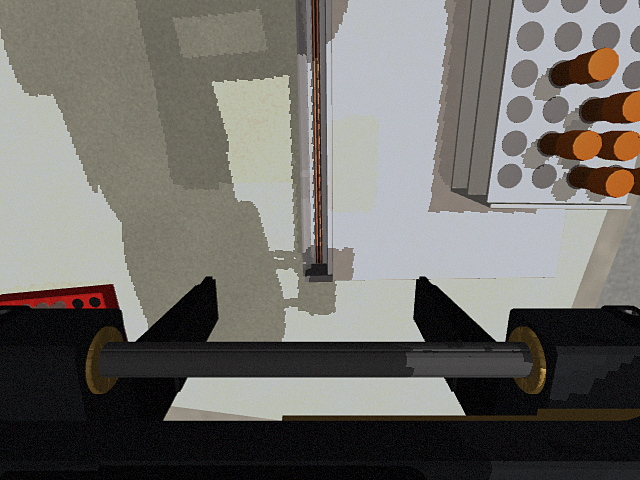

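View pics/lab.png

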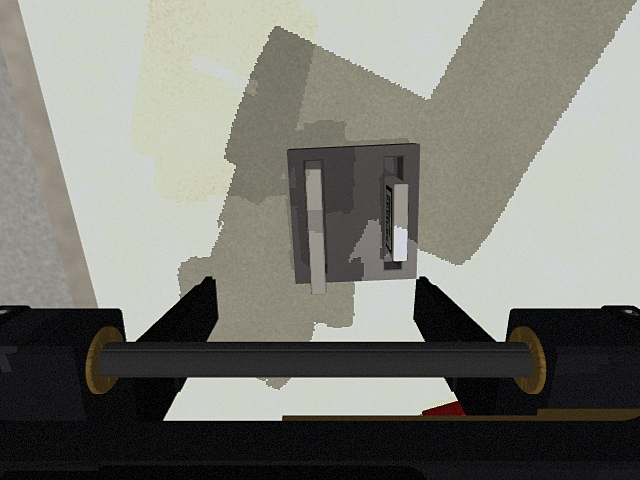

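The rail view shows the channel running down columns 300–330 with the dark cap at about (318,270). The label view shows the larger label's top at about (307–322, 168–294). I'll enlarge both.

```bash
python3 - <<'E'
from h import *
a=cv2.imread("pics/rail.png");b=cv2.imread("pics/lab.png")
A=cv2.resize(a[220:290,285:355],None,fx=5.5,fy=5.5,interpolation=0)
B=cv2.resize(b[150:305,290:350],None,fx=3.8,fy=3.8,interpolation=0)
o=np.zeros((600,640,3),np.uint8);o[:A.shape[0],:A.shape[1]]=A;o[:B.shape[0],400:400+B.shape[1]]=B
cv2.imwrite("pics/crop.png",o)
for r in (60,160,240): print(r,a[r,294:336].mean(1).astype(int).tolist())
for r in (185,230,275): print(r,b[r,300:332].mean(1).astype(int).tolist())
for c in (312,318,326): print(c,a[250:290,c].mean(1).astype(int).tolist())
E
```

```text
60 [102, 103, 103, 124, 122, 134, 136, 136, 134, 140, 134, 147, 158, 95, 120, 122, 127, 122, 47, 24, 89, 63, 45, 96, 61, 26, 120, 107, 103, 98, 94, 71, 171, 199, 192, 195, 192, 154, 174, 194, 191, 190]
160 [117, 102, 105, 100, 98, 102, 125, 122, 142, 139, 137, 139, 134, 137, 148, 154, 192, 185, 198, 192, 40, 112, 103, 29, 65, 78, 29, 84, 105, 100, 98, 94, 69, 169, 193, 186, 189, 187, 148, 190, 188, 187]
240 [191, 110, 122, 101, 103, 102, 98, 103, 136, 136, 151, 154, 148, 147, 147, 148, 141, 200, 192, 195, 79, 69, 59, 134, 16, 31, 78, 24, 80, 95, 99, 98, 86, 99, 207, 193, 193, 188, 137, 193, 198, 192]
185 [66, 63, 60, 61, 49, 62, 140, 154, 150, 150, 148, 152, 149, 150, 149, 153, 154, 148, 150, 154, 138, 111, 58, 52, 53, 61, 63, 63, 60, 62, 58, 58]
230 [60, 61, 64, 59, 61, 60, 48, 60, 81, 122, 126, 127, 126, 125, 123, 123, 123, 124, 128, 123, 126, 124, 112, 83, 60, 42, 67, 74, 71, 77, 69, 69]
275 [70, 72, 69, 66, 70, 72, 70, 73, 69, 65, 69, 138, 153, 148, 147, 147, 146, 145, 147, 143, 145, 147, 146, 152, 129, 88, 65, 72, 70, 68, 74, 74]
312 [119, 119, 118, 118, 114, 122, 118, 95, 92, 95, 98, 95, 91, 77, 17, 31, 28, 33, 19, 27, 28, 21, 30, 39, 36, 32, 69, 63, 63, 62, 62, 55, 106, 118, 119, 114, 114, 117, 114, 116]
318 [3, 24, 20, 19, 16, 20, 26, 19, 26, 8, 5, 12, 16, 55, 25, 26, 34, 41, 21, 22, 25, 28, 31, 31, 32, 37, 72, 64, 63, 63, 63, 54, 135, 127, 123, 121, 120, 122, 120, 119]
326 [92, 90, 91, 90, 92, 85, 93, 91, 92, 88, 90, 89, 93, 61, 27, 27, 28, 20, 22, 25, 33, 17, 26, 10, 23, 46, 73, 67, 63, 67, 56, 58, 129, 117, 116, 119, 120, 122, 121, 118]
```

View pics/crop.png

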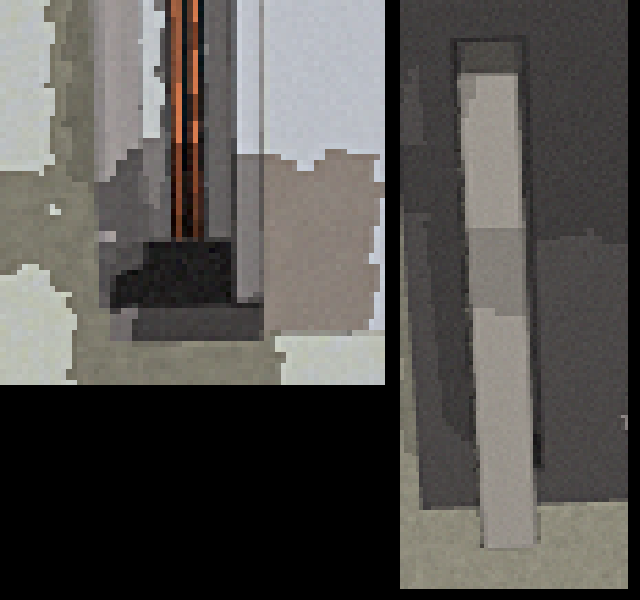

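```bash
cat > m.py <<'E'
from h import *
np.set_printoptions(precision=4,suppress=True)
K=calibration("wrist")["K"]
r={"K":K,"world_to_cam":np.load("rail.npy")};l={"K":K,"world_to_cam":np.load("lab.npy")}
f=ray(r,[[325.8,60],[326.8,160],[327.7,240]],.055)[:,:2]
d=f[2]-f[0];d/=np.linalg.norm(d);oy=-d;ox=np.array([oy[1],-oy[0]])
capt=ray(r,[[320,276]],.057)[0,:2];capb=ray(r,[[320,263.5]],.03)[0,:2]
st=ray(r,[[319.3,240]],.03)[0,:2]
yaw=np.arctan2(ox[1],ox[0])
fm=f.mean(0)
bay=fm-.0075*ox+((capt-fm)@oy+.05)*oy
q=ray(l,[[305.5,169],[321,169],[325.5,294],[311.6,294]],.086)[:,:2]
lc=q.mean(0);ld=(q[0]+q[1]-q[2]-q[3])/2;lyaw=np.arctan2(ld[1],ld[0])-np.pi/2
if __name__=="__main__":
    print("f",f,(f-fm)@ox,"yaw",np.degrees(yaw),"cap top/bot along",(capt-fm)@oy,(capb-fm)@oy,"strip offs",(st-fm)@ox)
    print("bay",bay); print("lab",lc,np.degrees(lyaw),np.linalg.norm(ld),np.linalg.norm(q[0]-q[1]),np.linalg.norm(q[2]-q[3]))
E
python3 m.py
```

```text
f [[0.4698 0.2021]
 [0.5426 0.215 ]
 [0.6086 0.2267]] [ 0. -0.  0.] yaw 100.02093724624487 cap top/bot along -0.10126391933886374 -0.09913392298541392 strip offs -0.007012519378785008
bay [0.5921 0.2161]
lab [ 0.493  -0.1969] 87.529122146602 0.0990708125197774 0.011344717705358713 0.011156278530789899
```

```bash
python3 - <<'E'
from m import *
R=down(lyaw)
robot.command_gripper(.4)
robot.move_ptp([*lc,.13],R)
robot.move_l([*lc,.047],.12)
robot.command_gripper(0,40)
s=robot.get_state();print(s['width']*95,s['finger_force'],s['contact_force'],s['ee_pos'])
robot.move_l([*lc,.05],.05);print(robot.get_state()['contact_force'])
robot.move_l([*lc,.20],.12);s=robot.get_state();print(s['contact_force'],s['t'])
# above bay, 12 mm short of cap
p=bay+.012*oy
robot.move_ptp([*p,.17],down(yaw))
s=robot.get_state();print(s['ee_pos'],s['t'],s['joint_positions'])
c,im=snap("wrist","held");np.save("held.npy",c["world_to_cam"])
snap("scene","scene1")
A=cv2.resize(im[100:340,260:380],None,fx=2.5,fy=2.5,interpolation=0)
cv2.imwrite("pics/heldc.png",A)
E
```

```text
11.959355367550808 40.000789761543274 [-0.0322  0.3907  3.9473] [ 0.4931 -0.197   0.0472]
[ 0.1805 -0.1542 -1.2276]
[ 0.4376 -0.7969 -0.5069] 8.175
[0.5806 0.213  0.1701] 9.725 [ 0.245   0.5272  1.6254 -0.0002  0.9889 -1.4994]
```

View pics/held.png

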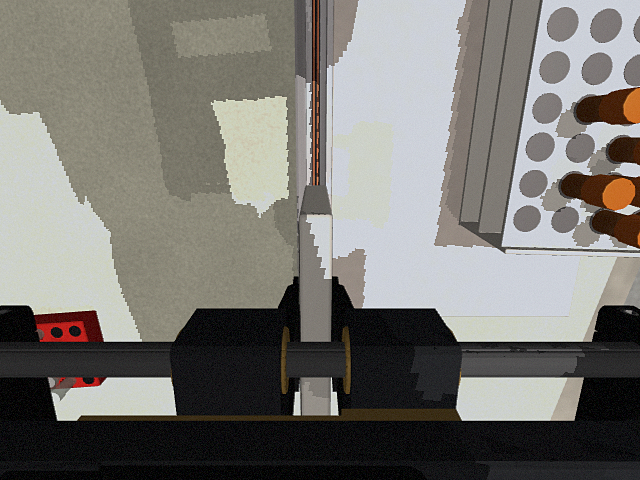

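The label is held upright with its near-end face at rows 185–213, columns about 301–331, centred on the rail, whose strip sits at column ~317.

```bash
python3 - <<'E'
from m import *
h={"K":K,"world_to_cam":np.load("held.npy")}
im=cv2.imread("pics/held.png")
for r in (205,225,255): print(r,im[r,294:340].mean(1).astype(int).tolist())
print(im[178:222,312].mean(1).astype(int).tolist());print(im[178:222,319].mean(1).astype(int).tolist())
p=bay+.012*oy
t=ray(h,[[301.,214],[332,214]],.209)[:,:2];b=ray(h,[[316,185]],.129)[0,:2]
print("top",(t-p)@oy,(t-p)@ox,"bot",(b-p)@oy,(b-p)@ox)
s=robot.get_state();print(s['contact_force'],s['wrist_torque'])
E
```

```text
205 [111, 103, 103, 141, 137, 161, 154, 108, 69, 83, 94, 87, 94, 92, 90, 97, 98, 93, 94, 93, 94, 95, 86, 98, 96, 92, 91, 92, 91, 93, 92, 93, 92, 95, 92, 99, 144, 170, 212, 205, 206, 203, 202, 205, 200, 204]
225 [111, 110, 114, 92, 42, 92, 116, 117, 126, 128, 125, 128, 127, 125, 128, 122, 132, 222, 212, 207, 206, 208, 208, 208, 208, 208, 208, 205, 210, 209, 208, 208, 209, 208, 209, 208, 196, 188, 135, 220, 212, 210, 211, 210, 210, 211]
255 [119, 115, 113, 106, 103, 41, 117, 114, 123, 124, 121, 123, 123, 123, 126, 122, 124, 125, 122, 123, 122, 118, 134, 224, 214, 211, 212, 210, 212, 206, 208, 207, 208, 209, 208, 201, 193, 176, 131, 219, 214, 211, 210, 216, 216, 213]
[59, 53, 59, 56, 55, 50, 48, 76, 91, 97, 94, 94, 93, 97, 95, 95, 96, 90, 92, 96, 91, 94, 98, 93, 96, 93, 93, 94, 97, 92, 92, 94, 97, 100, 66, 61, 132, 205, 203, 203, 208, 209, 210, 208]
[41, 47, 37, 42, 41, 41, 42, 76, 94, 92, 92, 95, 93, 96, 95, 93, 97, 97, 95, 90, 97, 97, 94, 90, 95, 91, 96, 92, 96, 95, 92, 94, 90, 92, 94, 54, 84, 204, 202, 207, 207, 205, 207, 207]
top [0.0501 0.0501] [-0.0052  0.0056] bot 0.049675172856854195 0.00014867381271055713
[ 0.6246 -0.7227 -0.6913] [-0.0017 -0.0083  0.0127]
```

```bash
python3 - <<'E'
from m import *
p=bay+.012*oy
def rep(n):
    s=robot.get_state();e=np.array(s['ee_pos']);f=np.array(s['contact_force'])
    print(n,"along %.2f across %.2f z %.2f mm"%tuple(1e3*np.array([(e[:2]-bay)@oy,(e[:2]-bay)@ox,e[2]])),"F along %.2f across %.2f z %.2f"%(f[:2]@oy,f[:2]@ox,f[2]),'t %.2f'%s['t'])
robot.move_l([*p,.095],.08);rep("above")
hit=robot.move_l([*p,.074],.02,force_limit=4);rep(f"in {hit}")
if not hit:
    q=bay-.004*oy
    hit=robot.move_l([*q,.074],.015,force_limit=5);rep(f"cap {hit}")
E
```

```text
above along 11.72 across 0.05 z 95.49 mm F along -0.27 across 0.66 z -0.86 t 10.92
in False along 11.92 across 0.02 z 74.14 mm F along -0.56 across -0.08 z -0.49 t 12.12
cap True along 1.11 across -0.02 z 73.49 mm F along -0.10 across -0.16 z -1.74 t 12.87
```

```bash
cat >> m.py <<'E'
def rep(n):
    s=robot.get_state();e=np.array(s['ee_pos']);f=np.array(s['contact_force'])
    print(n,"along %.2f across %.2f z %.2f mm"%tuple(1e3*np.array([(e[:2]-bay)@oy,(e[:2]-bay)@ox,e[2]])),"F along %.2f across %.2f z %.2f"%(f[:2]@oy,f[:2]@ox,f[2]),'tq',np.round(s['wrist_torque'],2),'w',s['width']*95,'t %.2f'%s['t'])
E
python3 - <<'E'
from m import *
robot.hold(.2);rep("hold")
q=bay-.004*oy
hit=robot.move_l([*q,.074],.008,force_limit=6);rep(f"cap {hit}")
robot.hold(.2);rep("hold")
c,im=snap("wrist","cap1");np.save("cap1.npy",c["world_to_cam"])
E
```

```text
hold along 1.36 across -0.04 z 73.15 mm F along 0.74 across 0.59 z -1.47 tq [ 0.07  0.03 -0.  ] w 11.940894706459517 t 13.07
cap True along 1.08 across -0.02 z 72.93 mm F along -0.11 across 0.67 z -1.81 tq [-0.   -0.   -0.01] w 11.647211504718172 t 13.41
hold along 1.37 across -0.03 z 72.51 mm F along -0.64 across 0.70 z -1.08 tq [0.07 0.04 0.03] w 11.812839384724489 t 13.61
```

The arm meets the cap at about +1.1 mm on both tries. I'll hold light pressure against it and press down.

```bash
python3 - <<'E'
from m import *
q=bay+.0007*oy
print(robot.move_l([*q,.0725],.01,force_limit=12));rep("lean");robot.hold(.2);rep("lean")
for z in (.069,.067,.065,.0635):
    hit=robot.move_l([*q,z],.008,force_limit=14);rep(f"press {z} {hit}")
    if hit: break
robot.hold(.3);rep("hold")
E
```

```text
False
lean along 0.78 across 0.00 z 72.39 mm F along 0.28 across -0.36 z -1.53 tq [0.02 0.05 0.01] w 11.756044532321747 t 13.91
lean along 0.79 across -0.02 z 72.42 mm F along 0.76 across 0.28 z -1.24 tq [ 0.06  0.2  -0.  ] w 11.830206268413663 t 14.11
press 0.069 False along 0.77 across -0.00 z 69.14 mm F along 3.49 across 0.45 z 3.85 tq [-0.06  0.52 -0.02] w 11.37560358663845 t 14.69
press 0.067 False along 0.77 across 0.02 z 67.18 mm F along 4.18 across -0.31 z 5.14 tq [-0.1   0.61 -0.02] w 11.781634790330228 t 15.09
press 0.065 True along 0.86 across 0.02 z 66.47 mm F along 1.07 across -1.01 z 5.40 tq [-0.   -0.    0.04] w 11.906012294342048 t 15.34
hold along 0.83 across 0.02 z 66.47 mm F along 1.61 across 0.43 z 5.63 tq [-0.    0.04 -0.03] w 11.946843379503362 t 15.64
```

```bash
python3 - <<'E'
from m import *
c,im=snap("wrist","press1");np.save("press1.npy",c["world_to_cam"])
c2,s=snap("scene","scene2")
A=cv2.resize(im[150:300,270:370],None,fx=4,fy=4,interpolation=0)
b=proj(c2,[*bay,.06])[0].astype(int);print(b)
B=cv2.resize(s[b[1]-50:b[1]+40,b[0]-50:b[0]+48],None,fx=4,fy=4,interpolation=0)
o=np.zeros((600,800,3),np.uint8);o[:600,:400]=A;o[:360,402:402+392]=B[:360,:392]
cv2.imwrite("pics/pc.png",o)
E
```

```text
[384 208]
```

View pics/pc.png

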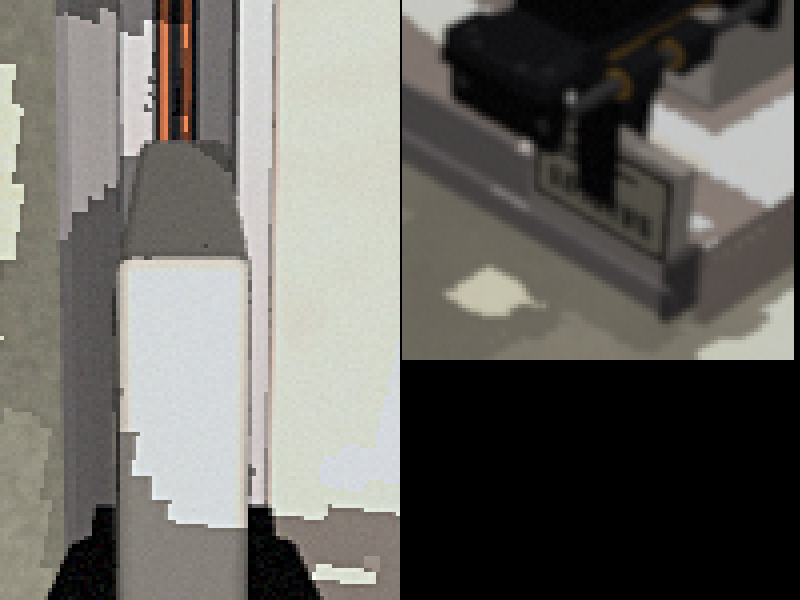

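The label is upright and unslipped: its end edges are at rows 214.5 and 186, as before. It sits behind the lip with the screen outward. To be sure it is flush, I'll ease up, push firmly on the cap and press again.

```bash
python3 - <<'E'
from m import *
robot.move_l([*(bay+.0009*oy),.0725],.02);rep("up");robot.hold(.2);rep("up")
for a in (.0005,.0002,-.0001,-.0004,-.0007,-.001,-.0013,-.0016):
    hit=robot.move_l([*(bay+a*oy),.0725],.004,force_limit=10);robot.hold(.15);rep(f"{a} {hit}")
    s=robot.get_state();f=np.array(s['contact_force'])
    if hit or f[:2]@oy>6: break
E
```

```text
up along 0.96 across 0.00 z 72.28 mm F along -0.13 across 0.28 z -1.70 tq [ 0.09 -0.01  0.01] w 11.90153314017717 t 16.23
up along 0.97 across -0.01 z 72.31 mm F along 0.07 across -0.81 z -1.03 tq [ 0.01 -0.04 -0.07] w 11.705622420845833 t 16.43
0.0005 False along 0.71 across -0.01 z 72.39 mm F along 0.75 across 0.42 z -0.67 tq [-0.05  0.37  0.  ] w 11.563691936814141 t 16.82
0.0002 False along 0.64 across -0.01 z 72.41 mm F along 4.49 across -0.74 z 0.38 tq [-0.15  1.03  0.07] w 12.142064075186667 t 17.23
-0.0001 False along 0.62 across 0.00 z 72.44 mm F along 6.30 across 0.16 z 0.89 tq [-0.23  1.3   0.06] w 11.613058666999535 t 17.62
```

```bash
python3 - <<'E'
from m import *
q=bay+.0002*oy
for z in (.069,.067,.0662,.0657,.0652,.0647,.0642,.0637,.0632):
    hit=robot.move_l([*q,z],.01,force_limit=25);robot.hold(.15);rep(f"{z} {hit}")
    if hit or robot.get_state()['contact_force'][2]>12: break
robot.hold(.3);rep("end")
E
```

```text
0.069 False along 0.69 across 0.04 z 69.42 mm F along 8.57 across -0.43 z 5.43 tq [-0.22  1.26 -0.02] w 12.418065961940078 t 18.27
0.067 False along 0.71 across 0.05 z 67.62 mm F along 9.61 across 0.33 z 7.09 tq [-0.26  1.34 -0.02] w 11.911756845553212 t 18.77
0.0662 False along 0.70 across 0.04 z 66.99 mm F along 9.70 across -0.74 z 8.84 tq [-0.27  1.43  0.02] w 11.914324122857563 t 19.18
0.0657 False along 0.70 across 0.05 z 66.63 mm F along 9.53 across -0.73 z 10.59 tq [-0.31  1.5  -0.03] w 11.594705990433154 t 19.57
0.0652 False along 0.72 across 0.06 z 66.53 mm F along 12.46 across -0.45 z 14.73 tq [-0.4   1.78 -0.03] w 11.751369853097573 t 19.98
end along 0.72 across 0.05 z 66.55 mm F along 11.12 across -0.25 z 14.64 tq [-0.38  1.68 -0.07] w 11.846313580671442 t 20.27
```

```bash
python3 - <<'E'
from m import *
c,im=snap("wrist","fin")
h0=cv2.imread("pics/held.png")
for n,a in (("held",h0),("p1",cv2.imread("pics/press1.png")),("fin",im)):
    g=a.mean(2)
    print(n,[g[182:190,x].astype(int).tolist() for x in (312,319)],[g[209:218,x].astype(int).tolist() for x in (312,319)])
z=robot.get_state()['ee_pos'][2]
def edge(row,zz): return (ray(c,[[316,row]],zz)[0,:2]-bay)@oy
print(edge(214.2,z+.039),edge(185.5,z-.041))
A=cv2.resize(im[150:300,270:370],None,fx=4,fy=4,interpolation=0)
s=snap("scene","scene3")[1]
B=cv2.resize(s[158:248,334:432],None,fx=4,fy=4,interpolation=2)
o=np.zeros((600,800,3),np.uint8);o[:600,:400]=A;o[:360,402:794]=B
cv2.imwrite("pics/pc2.png",o)
E
```

```text
held [[55, 50, 48, 76, 91, 97, 94, 94], [41, 41, 42, 76, 94, 92, 92, 95]] [[94, 97, 100, 66, 61, 132, 205, 203, 203], [94, 90, 92, 94, 54, 84, 204, 202, 207]]
p1 [[46, 48, 52, 82, 98, 98, 98, 95], [74, 71, 69, 91, 77, 102, 100, 103]] [[102, 98, 96, 98, 89, 147, 213, 208, 210], [97, 101, 102, 98, 88, 149, 212, 210, 211]]
fin [[56, 43, 42, 79, 101, 94, 102, 97], [73, 74, 71, 87, 73, 98, 104, 101]] [[99, 101, 97, 98, 88, 86, 214, 211, 212], [99, 101, 102, 93, 90, 156, 212, 205, 212]]
0.050465657498648536 0.05048471193452843
```

View pics/pc2.png

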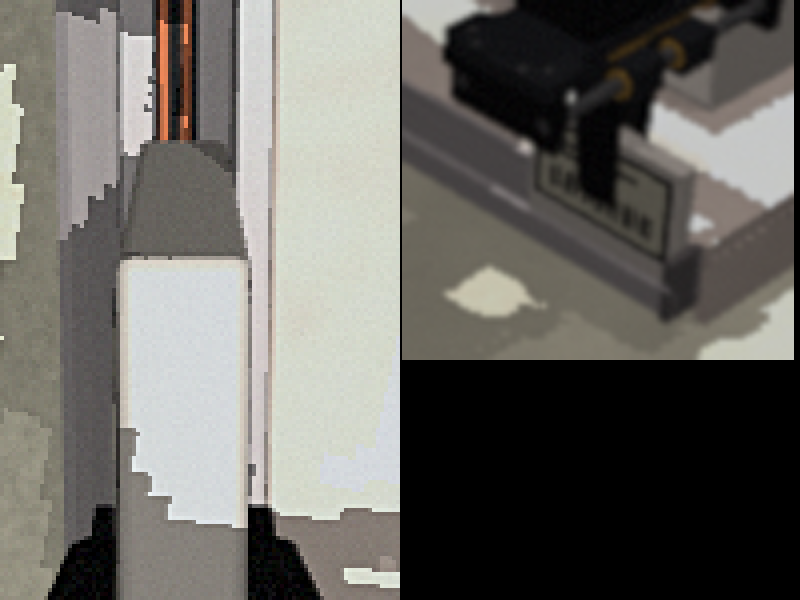

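Still upright and square. I'll relax the sideways push a little and press slightly further to confirm it is on the floor.

```bash
python3 - <<'E'
from m import *
robot.move_l([*(bay+.0005*oy),.0650],.01,force_limit=20);robot.hold(.2);rep("a")
robot.move_l([*(bay+.0005*oy),.0647],.01,force_limit=20);robot.hold(.4);rep("b")
E
```

```text
a along 0.74 across 0.06 z 66.51 mm F along 10.99 across -0.11 z 15.05 tq [-0.34  1.6   0.05] w 11.902005635336554 t 20.82
b along 0.77 across 0.08 z 66.49 mm F along 12.07 across -0.30 z 17.56 tq [-0.45  1.81 -0.02] w 11.592671554616992 t 21.48
```

```bash
python3 -c "
from plant import job_done
print(job_done())"
```

```text
the job is handed in; nothing more can be done
None
```

The larger label is in the rail, screen outward and flush against the end cap, held pressed onto the channel floor at about 18 N; I handed the job in at about 21.5 s of the 40 s allowed (no verdict was returned).

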